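# Clip a thru-axle into the swivel holder and index it to the grease tub's side

## Task

First take the thru-axle from its wooden rest and press it down, centred, into the two spring clips of the bench swivel holder until it snaps fully home on both saddles. Then pull the holder's spring plunger up, swing its arm round to the very next index hole on the side (left or right) where the large grease tub stands, and let the plunger snap fully down into that hole. Leave both tubs where they stand and let go of everything.

Things in the scene. Friction and masses are not known exactly. Their poses are not given: they have to be found in the camera images.
- index_base: Holder's dark steel base plate, fixed to the bench, 190x230x14 mm. Origin on the arm's pivot axis at bench level; plate from x -140 to +50, y +-115 mm. x points away from the robot, y to its left (give or take the start yaw). Five 13 mm index holes in its top, 12.5 mm deep, on a 120 mm radius on the robot's side, 0.436 rad (52 mm) apart, the middle one straight along -x; the plunger starts in it.
- swing_arm (a joint): Angle of the aluminium arm about the pivot, rad: 0 along the base's -x (middle hole), positive = plunger toward base +y (left). Plunger axis in the base frame: (-0.120 cos a, 0.120 sin a). Holes at -0.873, -0.436, 0, 0.436, 0.873; stops at +-0.97. Locked while the plunger is in a hole; once pulled it turns easily (0.04 N m) and stays where left.
- plunger (a joint): Lift of the spring plunger at the arm's free end, m: 0 = fully down in a hole, 0.010 = rounded tip level with the plate's top (clear of the hole, or resting between holes), 0.014 = top stop. A spring presses it down with 5 N at 0, 9 N at the stop. Let go within about 4 mm of a hole, the tip finds it by itself.
- plunger_knob (a point): Centre of the plunger's black cylindrical knob, 26 mm diameter, 26 mm high, axis vertical, 69 mm above the bench with the plunger down; moves with arm and plunger. Below it a 16 mm barrel (20 mm high, 21 mm nut at its foot) on the 30 mm wide arm, whose top is 28 mm above the bench. Can be gripped from above in any direction.
- clip_seat (a point): Centre of a seated axle: on the pivot axis, 68 mm above the bench. Turns with the arm: -x toward the plunger, y along a seated axle. Clips at y +-42 mm, 14 mm wide: two steel leaves, flared mouth 31 mm wide, to 18 mm above the seat. Between them 70 mm free; 35 mm free below. It meets the lips 13 mm above its seat; about 11 N pushes it past them, then it snaps onto the saddles.
- thru_axle: Loose aluminium thru-axle: plain round bar 16 mm in diameter, 140 mm long, chamfered at both ends, 0.1 kg, both ends alike. Origin at its centre, x along the bar. At the start it lies level on the wooden rest with its centre 45 mm above the bench.
- axle_rest: Wooden rest fixed to the bench: 105x50x12 mm board with two 12 mm thick V blocks 88 mm apart (76 mm free between them, tops about 49 mm above the bench) that carry the axle along the rest's x. Origin at the centre of its underside.
- grease_tub: Large round grease tub with screw lid, 107 mm diameter, 116 mm high, behind the holder to its left or right. It marks the side to swing to: the sign of its y in the base's frame. Origin at the centre of its underside. Not to be moved.
- kraft_tub: Smaller brown cardboard tub with a dark lid, 65 mm in diameter, 88 mm high, on the other side. Origin at the centre of its underside. Not to be moved.

How it is judged:
By the outcome, as a careful person would: the job done as asked, in the order asked, and still so for the second after the job is handed in, with the robot touching nothing.
It also fails if it takes over 45 s, if anything falls off the work surface, if the arm or the gripper's body presses on something with over 40 N, if the wrist force passes 120 N, or if a joint passes its speed limit or range.

## Robot

A 6-joint arm with a two-finger parallel gripper is mounted at the origin on a cart in front of the work surface, level with it; the furniture and walls round the work are solid. World frame = base frame: x ahead of the robot, y to its left, z up, the work surface at z = 0. Lengths are in m, angles in rad, forces in N, time in s.
With the tool pointing down it reaches from about 0.275 to 0.725 m from the base axis. Payload 5.6 kg.
Tool frame: the origin (TCP) lies midway between the tips of the shut fingers; the grasp point (between the pads) lies 19 mm behind it; z points along the fingers, y is the line along which they close (so a half turn about z gives the same grasp; the last joint's range is limited). The gripper opens to 85 mm and grips with 20 to 120 N. Pads are 22 mm wide; open, the fingers measure 114 mm over their backs; the gripper's body (76 mm by 85 mm) begins 54 mm behind the grasp point. The pads swing forward as they close: fully open they stand 13 mm farther back than shut.
Start: joints at [1.584, 0.255, 0.108, 0, -1.424, -0.285], TCP at [0.148, 0.53, 0.231] pointing down, gripper open.
Joint ranges: [-2.95, 2.95], [-1.21, 1.97], [-1.09, 1.5], [-2.87, 1.71], [-2.94, -0.07], [-3.05, 3.05]. Speed limits (rad/s): [2.57, 2.57, 3.14, 3.14, 3.14, 3.14].

## Interface

Orientations are given as a rotation vector (axis times angle).
In Python, from workcell import readout, cams, robot, nets gives the robot as it stands. The module is installed in compiled form; this text tells all that it offers.
- The arm moves only by the shell command python3 -m creep 'ROWS'. ROWS is JSON, a list of rows, each an object with "xyz": the shift along the world's x, y, z in units of 150 mm (1.0 is 150 mm), a list of three; "twist": the turn, a rotation vector about the world's x, y, z in units of 30 degrees (1.0 is 30 degrees), a list of three; "fingers": the gripper command: -1 is fully open, 1 is shut, values between are in proportion. In form: [{"xyz": [x, y, z], "twist": [rx, ry, rz], "fingers": fingers}, ...]. A call has 1 to 8 rows; each row shifts and turns the commanded pose from where the row before left it; what a row does not reach is not made up. A row lasts 1/8 s, in which the tool goes at most 62.5 mm and 10.7 degrees, less where a joint would pass 70% of its speed; a pose out of reach is approached as far as the arm can. A call with a number of a shift or a turn outside -1 to 1 is refused whole. A call with a gripper value outside its range is refused whole. The fingers move at their own pace and stop on an object; the grip force is fixed at half the most. Time passes only in rows, so rows that do not move let the fingers close. It gives the time, the measured TCP pose, the force, the opening and the grip force at its end, in the units of the state.
- readout.read_state(): the state, without advancing time (a new reading comes with each control period).
- cams.camera(name): name is "scene" or "top" or "wrist"; returns (picture, depth): 400x640x3 uint8, blue, green, red; 400x640 float32, m along the optical axis (not along the pixel's ray), 0 where there is no reading.
- cams.camera_model(name): a dict with "K" (3x3 intrinsics, pixels), "world_to_cam" (4x4, takes a point from world to camera coordinates). Camera axes: x right, y down, z forward; pixel columns grow to the right and rows downward; lengths in m; the calibration is good to about 2 mm. A picture is of the moment at which its call begins: read the wrist's pose just before it. camera_model takes no time and is no camera call; for the wrist camera it gives the pose at the moment of the call.
- robot.close_job(): hands the job in; it is judged then, once.
Trained networks look in the newest picture that a camera, given by its name, has taken for a name from the list of things; names that differ only in an ending like _2 or _b are one class to them, and where a whole thing is asked for, a point or a joint stands for the part that bears it (a point fixed in the world has none). Each returns a list of dicts, best first, with "conf" (0 to 1); they miss things now and then, are a little off and sometimes report something else, mostly with a low value. They report only what shows in the picture. A call takes as long as a camera call.
- nets.spot_in(camera, name): "at" ([x, y, z] in m, in the coordinates of the camera as it stood for that picture, good to about 4 mm: the middle of the surface that is visible of it).
- nets.masks_of(camera, name): "pixels" (400x640 bool, what is visible of it).
The state is a dict: "t": time; "joint_pos": joint angles; "joint_velocities": joint speeds; "tau": joint torques, N m; "ee_pos": TCP position; "tool_rot": TCP orientation; "force": force on the tool from outside, world axes, zero at the start; "ft_torque": the same for the moment, N m; "grip_width": finger opening in m; "finger_force": force on a finger pad.
Only numpy, scipy, OpenCV 4.12 (cv2) and the standard library are available. Lean on these libraries where they do the work, as an engineer would, in place of code of your own. Each camera call takes 0.05 s, during which the arm holds its last target. There are 200 camera calls.

## Working session

There is one attempt and no reset: what is moved stays moved. The work goes in short steps, Python scripts to look and compute and a shell command to move; the robot and the scene stay as the last step left them, time stands still between calls to the robot, and variables do not carry over. Pictures are saved under pics/ and viewed, at most 10 in all, crops included, and the job is handed in when it is done.

```bash
mkdir -p pics; cat > h.py <<'E'
import numpy as np, cv2
from workcell import readout, cams, robot, nets
def w(cam,p):
    T=np.linalg.inv(cams.camera_model(cam)["world_to_cam"]); return T[:3,:3]@np.array(p)+T[:3,3]
def cloud(cam,depth,mask):
    m=cams.camera_model(cam); K=m["K"]; T=np.linalg.inv(m["world_to_cam"])
    v,u=np.nonzero(mask&(depth>0)); z=depth[v,u]
    P=np.c_[(u-K[0][2])/K[0][0]*z,(v-K[1][2])/K[1][1]*z,z]
    return P@T[:3,:3].T+T[:3,3]
E
python3 - <<'E'
from h import *
np.set_printoptions(precision=4,suppress=True)
for c in ["top","scene"]:
    p,d=cams.camera(c); cv2.imwrite(f"pics/{c}0.png",p); np.savez(f"{c}0.npz",p=p,d=d)
    for n in ["index_base","plunger_knob","swing_arm","thru_axle","axle_rest","grease_tub","kraft_tub"]:
        r=nets.spot_in(c,n)[:2]; print(c,n,[(round(x["conf"],2),w(c,x["at"]).round(4)) for x in r])
s=readout.read_state(); print(s)
E
```

```text
top index_base [(0.94, array([0.4954, 0.1199, 0.0125]))]
top plunger_knob [(0.44, array([0.4249, 0.128 , 0.0824]))]
top swing_arm [(0.94, array([0.5219, 0.1249, 0.0273]))]
top thru_axle [(0.65, array([0.5211, 0.121 , 0.0323])), (0.62, array([0.5088, 0.3773, 0.0502]))]
top axle_rest [(0.87, array([0.5116, 0.3772, 0.009 ]))]
top grease_tub [(0.78, array([ 0.7225, -0.0995,  0.1101])), (0.31, array([0.5213, 0.1279, 0.0282]))]
top kraft_tub [(0.67, array([0.4293, 0.1294, 0.0838])), (0.63, array([0.7301, 0.2446, 0.0858]))]
scene index_base [(0.94, array([0.4926, 0.1447, 0.0166])), (0.5, array([0.7262, 0.2659, 0.0806]))]
scene plunger_knob []
scene swing_arm [(0.55, array([0.5257, 0.1322, 0.0305]))]
scene thru_axle [(0.57, array([0.5058, 0.3906, 0.0513]))]
scene axle_rest [(0.68, array([0.5056, 0.3889, 0.0531])), (0.62, array([0.5135, 0.3859, 0.0153]))]
scene grease_tub [(0.81, array([ 0.7202, -0.0747,  0.0969]))]
scene kraft_tub [(0.63, array([0.7239, 0.2702, 0.0786]))]
{'t': 0.8, 'joint_pos': array([ 1.5836,  0.2551,  0.1082, -0.    , -1.4239, -0.2846]), 'joint_velocities': array([ 0.0009, -0.0023,  0.0005, -0.0008,  0.0021,  0.0003]), 'tau': array([  0.    , -38.6358,  23.8055,   5.3677,  -0.0005,   0.    ]), 'ee_pos': array([0.1476, 0.5298, 0.2313]), 'tool_rot': array([-3.1126,  0.4256,  0.    ]), 'force': array([-0.0096,  1.3465, -0.1608]), 'ft_torque': array([0.0772, 0.0104, 0.0856]), 'finger_force': 0.0, 'grip_width': 0.0853117977976744}
```

View pics/top0.png

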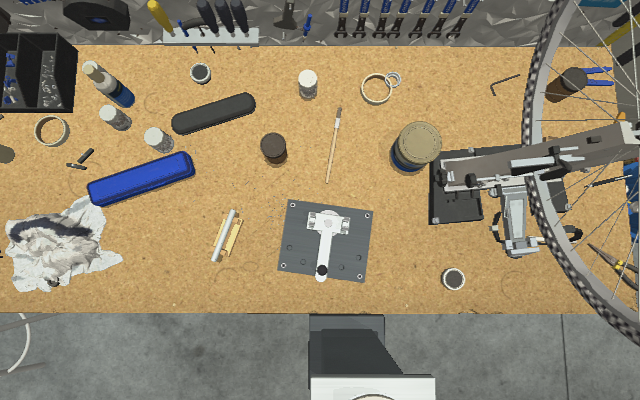

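```bash
python3 - <<'E'
from h import *
np.set_printoptions(precision=4,suppress=True)
D=np.load("top0.npz"); d=D["d"]
C=cloud("top",d,d>0)
def pca(P,t):
    c=P.mean(0); 
    r=cv2.minAreaRect((P[:,:2]*1000).astype(np.float32)); print(t,len(P),c,P.min(0),P.max(0),r)
# axle: above rest
m=(abs(C[:,0]-.51)<.12)&(abs(C[:,1]-.377)<.12)
pca(C[m&(C[:,2]>.044)&(C[:,2]<.07)],"axle")
pca(C[m&(C[:,2]>.006)&(C[:,2]<.018)],"rest")
b=(abs(C[:,0]-.5)<.16)&(abs(C[:,1]-.12)<.17)
pca(C[b&(C[:,2]>.009)&(C[:,2]<.019)],"plate")
pca(C[b&(C[:,2]>.009)&(C[:,2]<.1)],"plate all")
pca(C[b&(C[:,2]>.022)&(C[:,2]<.034)],"arm")
pca(C[b&(C[:,2]>.06)&(C[:,0]>.48)],"clips")
pca(C[b&(C[:,2]>.074)&(C[:,0]<.48)],"knob")
E
```

```text
axle 398 [0.5102 0.3816 0.05  ] [0.444  0.3475 0.0441] [0.5761 0.4146 0.0575] ((510.3426208496094, 381.7349853515625), (40.6599006652832, 139.5992889404297), 70.14734649658203)
rest 432 [0.5098 0.3753 0.0113] [0.4147 0.2707 0.006 ] [0.5665 0.4168 0.0167] ((474.8664855957031, 356.7386474609375), (185.72607421875, 97.92581939697266), 27.218652725219727)
plate 4867 [0.4949 0.1213 0.0137] [ 0.3901 -0.0039  0.009 ] [0.6599 0.2465 0.019 ] ((531.1286010742188, 116.41925048828125), (230.2859649658203, 255.15145874023438), 81.99119567871094)
plate all 6254 [0.4976 0.121  0.0187] [ 0.3901 -0.0039  0.009 ] [0.6599 0.2465 0.0886] ((525.1328735351562, 117.26283264160156), (230.2859649658203, 267.26104736328125), 81.99119567871094)
arm 1040 [0.5062 0.1205 0.0276] [0.3933 0.0586 0.0221] [0.5772 0.1713 0.034 ] ((484.865478515625, 122.32955932617188), (110.12662506103516, 186.01686096191406), 82.5031967163086)
clips 125 [0.5442 0.1141 0.0774] [0.5214 0.0641 0.0601] [0.5655 0.1649 0.0886] ((543.577880859375, 114.64320373535156), (97.44871520996094, 33.434120178222656), 82.01812744140625)
knob 86 [0.4251 0.1313 0.0815] [0.4123 0.1205 0.0775] [0.4364 0.1424 0.0859] ((424.3348693847656, 131.46109008789062), (21.936893463134766, 24.08523178100586), 89.89141845703125)
```

The top view shows the holder at about (325,240), with its knob at (321,271). The axle lies on its rest from (233,211) to (216,260). The large grease tub is on the right at (417,148) and the kraft tub is on the left at (273,149), so the swing goes right (a = -0.436). Next I move above the axle.

```bash
python3 -m creep '[{"xyz":[0.345,-0.141,-0.07],"twist":[0,0,-0.13],"fingers":-1},{"xyz":[0.345,-0.141,-0.07],"twist":[0,0,0],"fingers":-1},{"xyz":[0.345,-0.141,-0.07],"twist":[0,0,0],"fingers":-1},{"xyz":[0.345,-0.141,-0.07],"twist":[0,0,0],"fingers":-1},{"xyz":[0.345,-0.141,-0.07],"twist":[0,0,0],"fingers":-1},{"xyz":[0.345,-0.141,-0.07],"twist":[0,0,0],"fingers":-1},{"xyz":[0.345,-0.141,-0.07],"twist":[0,0,0],"fingers":-1},{"xyz":[0,0,0],"twist":[0,0,0],"fingers":-1}]'
cat >> h.py <<'E'
np.set_printoptions(precision=4,suppress=True)
def bar(P,t=""):
    # long axis of a thin horizontal bar from the cloud of its upper surface
    r=cv2.minAreaRect((P[:,:2]*1000).astype(np.float32)); b=cv2.boxPoints(r)
    e=max([b[1]-b[0],b[2]-b[1]],key=np.linalg.norm); a=np.degrees(np.arctan2(e[1],e[0]))
    print(t,len(P),"ctr",np.array(r[0]).round(1),"size",np.array(r[1]).round(1),"ang",round((a+90)%180-90,2),"ztop",np.percentile(P[:,2],95).round(4))
def tool():
    from scipy.spatial.transform import Rotation as R
    s=readout.read_state(); M=R.from_rotvec(s["tool_rot"]).as_matrix()
    print("t",s["t"],"tcp",s["ee_pos"],"xang",np.degrees(np.arctan2(M[1,0],M[0,0])).round(2),"zax",M[:,2],"w",s["grip_width"],"F",s["force"],"ff",s["finger_force"]); return s
E
python3 - <<'E'
from h import *
tool(); p,d=cams.camera("wrist"); cv2.imwrite("pics/w1.png",p)
C=cloud("wrist",d,d>0)
m=(abs(C[:,0]-.51)<.1)&(abs(C[:,1]-.38)<.07)
bar(C[m&(C[:,2]>.0495)&(C[:,2]<.065)],"geo")
for n in ["thru_axle"]:
    for x in nets.masks_of("wrist",n)[:2]:
        P=cloud("wrist",d,x["pixels"]); print(x["conf"]); bar(P,n); bar(P[P[:,2]>.0495],n+" top")
E
```

```text
t: 1.8
ee_pos: [0.5124, 0.3791, 0.1556]
tool_rot: [3.092, -0.538, -0.002]
force: [-0.6, -0.7, -0.4]
grip_width: 0.0854
finger_force: 0.0
t 1.8 tcp [0.5124 0.3791 0.1556] xang -19.75 zax [-0.0019 -0.0027 -1.    ] w 0.08536088388107801 F [-0.6113 -0.6824 -0.3843] ff 0.0
geo 2240 ctr [509.  384.1] size [ 31.  138.7] ang -20.01 ztop 0.0537
0.95
thru_axle 2716 ctr [493.7 390.8] size [ 19.1 170. ] ang -19.77 ztop 0.0544
thru_axle top 2361 ctr [507.9 385.2] size [ 14.4 139.4] ang -19.82 ztop 0.0545
```

View pics/w1.png

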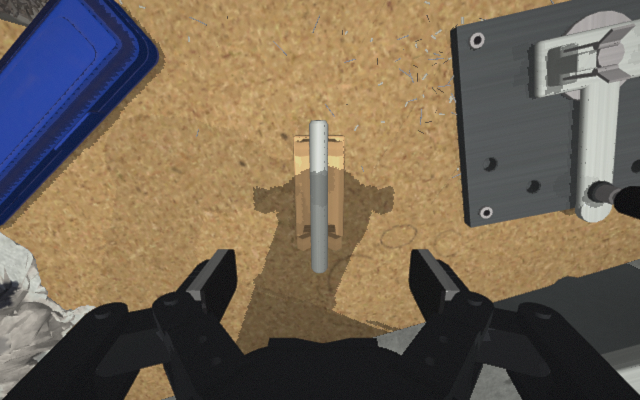

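The wrist view shows the axle from (318,121) to (320,272), parallel to the pads. Next I correct the offset, descend and grip.

```bash
python3 -m creep '[{"xyz":[-0.027,0.036,-0.25],"twist":[0,0,0],"fingers":-1},{"xyz":[0,0,-0.25],"twist":[0,0,0],"fingers":-1},{"xyz":[0,0,-0.25],"twist":[0,0,0],"fingers":-1},{"xyz":[0,0,-0.114],"twist":[0,0,0],"fingers":-1},{"xyz":[0,0,0],"twist":[0,0,0],"fingers":0.3},{"xyz":[0,0,0],"twist":[0,0,0],"fingers":1},{"xyz":[0,0,0],"twist":[0,0,0],"fingers":1},{"xyz":[0,0,0],"twist":[0,0,0],"fingers":1}]'
python3 -m creep '[{"xyz":[0,0,0],"twist":[0,0,0],"fingers":1},{"xyz":[0,0,0],"twist":[0,0,0],"fingers":1}]'
```

```text
t: 2.9
ee_pos: [0.5054, 0.3851, 0.0293]
tool_rot: [3.092, -0.53, -0.001]
force: [-2.2, -2.3, 10.1]
grip_width: 0.0138
finger_force: 58.4
t: 3.15
ee_pos: [0.5055, 0.3851, 0.0294]
tool_rot: [3.093, -0.531, -0.001]
force: [-3.8, -5.2, 7.5]
grip_width: 0.014
finger_force: 58.4
```

```bash
python3 -m creep '[{"xyz":[0,0,0.2],"twist":[0,0,0],"fingers":1},{"xyz":[0,0,0.35],"twist":[0,0,0],"fingers":1},{"xyz":[0,0,0.25],"twist":[0,0,0],"fingers":1},{"xyz":[0,0,0],"twist":[0,0,0],"fingers":1}]'
python3 -m creep '[{"xyz":[0.031,-0.224,0],"twist":[0,0,-0.328],"fingers":1},{"xyz":[0.031,-0.224,0],"twist":[0,0,-0.328],"fingers":1},{"xyz":[0.031,-0.224,0],"twist":[0,0,-0.328],"fingers":1},{"xyz":[0.031,-0.224,0],"twist":[0,0,-0.328],"fingers":1},{"xyz":[0.031,-0.224,0],"twist":[0,0,-0.328],"fingers":1},{"xyz":[0.031,-0.224,0],"twist":[0,0,-0.328],"fingers":1},{"xyz":[0.031,-0.224,0],"twist":[0,0,-0.328],"fingers":1},{"xyz":[0.031,-0.224,0],"twist":[0,0,-0.328],"fingers":1}]'
python3 -m creep '[{"xyz":[0,0,0],"twist":[0,0,0],"fingers":1},{"xyz":[0,0,0],"twist":[0,0,0],"fingers":1}]'
python3 - <<'E'
from h import *
tool(); p,d=cams.camera("wrist"); cv2.imwrite("pics/w2.png",p); np.savez("w2.npz",p=p,d=d)
for x in nets.masks_of("wrist","thru_axle")[:2]:
    P=cloud("wrist",d,x["pixels"]); print(x["conf"]); bar(P,"axle"); print(P.min(0),P.max(0))
C=cloud("wrist",d,d>0); b=(abs(C[:,0]-.5)<.16)&(abs(C[:,1]-.12)<.17)
for lo,hi in [(.075,.0885),(.06,.095)]:
    for n,mm in [("clips",C[:,0]>.48),("knob",C[:,0]<.48)]:
        m=b&(C[:,2]>lo)&(C[:,2]<hi)&mm
        if m.sum()>20: bar(C[m],n)
print(nets.spot_in("wrist","plunger_knob") and w("wrist",nets.spot_in("wrist","plunger_knob")[0]["at"]))
E
```

```text
t: 3.65
ee_pos: [0.5075, 0.3885, 0.1528]
tool_rot: [-3.09, 0.53, -0.008]
force: [0.1, 0.4, -1.9]
grip_width: 0.0138
finger_force: 58.8
t: 4.65
ee_pos: [0.5425, 0.1171, 0.1474]
tool_rot: [2.049, -2.38, -0.001]
force: [0.6, 0.5, -0.8]
grip_width: 0.0143
finger_force: 58.8
t: 4.9
ee_pos: [0.5427, 0.1185, 0.1477]
tool_rot: [2.058, -2.373, -0.001]
force: [-0.1, -1.0, -0.1]
grip_width: 0.0143
finger_force: 58.8
t 4.9 tcp [0.5427 0.1185 0.1477] xang -98.14 zax [-0.0008  0.     -1.    ] w 0.014328270734461688 F [-0.0983 -1.0358 -0.1427] ff 58.83039345033467
0.77
axle 7938 ctr [551.2 169.3] size [261.1  35. ] ang 81.18 ztop 0.171
[ 0.5171  0.0406 -0.0015] [0.5873 0.2958 0.1843]
clips 247 ctr [537.8  73. ] size [14.2 33.8] ang -7.7 ztop 0.0865
knob 959 ctr [425.3 131. ] size [24.8 25.4] ang -86.63 ztop 0.0823
clips 247 ctr [537.8  73. ] size [14.2 33.8] ang -7.7 ztop 0.0865
knob 1269 ctr [425.4 130.9] size [25.  25.6] ang -86.63 ztop 0.0822
[0.4319 0.1265 0.0799]
```

View pics/w2.png

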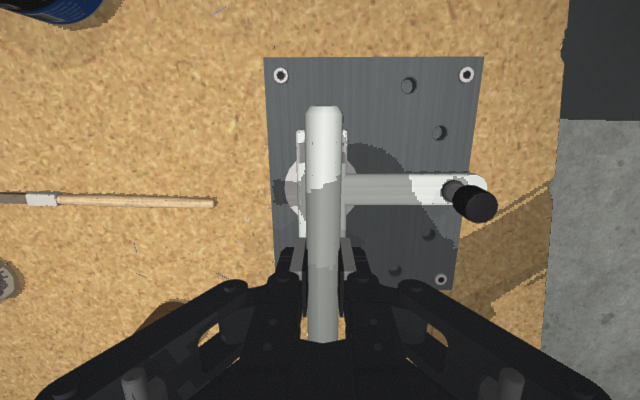

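The wrist view shows the axle held straight between the pads. Its far end is at (323,108), and the right clip lies beneath it. The knob is at (476,204). Next I measure where the axle sits relative to the seat.

```bash
python3 - <<'E'
from h import *
s=tool(); D=np.load("w2.npz"); d=D["d"]; C=cloud("wrist",d,d>0)
yaw=np.radians(-7.8); piv=np.array([.5437,.1146]); R=np.array([[np.cos(yaw),np.sin(yaw)],[-np.sin(yaw),np.cos(yaw)]])
B=(C[:,:2]-piv)@R.T
print("tcp in seat frame", R@(s["ee_pos"][:2]-piv))
m=(abs(B[:,0])<.02)&(B[:,1]<-.03)&(B[:,1]>-.1)&(C[:,2]>.12)
Q=np.c_[B[m],C[m,2]]; print(m.sum(),Q.min(0),Q.max(0),np.percentile(Q[:,1],[.5,2]))
for y in np.arange(-.075,-.025,.01):
    k=abs(Q[:,1]-y)<.004
    if k.sum()>10:
        q=Q[k]; print(round(y,3),"xmid",(q[:,0].min()+q[:,0].max())/2,"w",np.ptp(q[:,0]),"ztop",np.percentile(q[:,2],95),"xtop",q[q[:,2]>np.percentile(q[:,2],80),0].mean())
p,dt=cams.camera("top"); C=cloud("top",dt,dt>0); B=(C[:,:2]-piv)@R.T
m=(C[:,2]>.14)&(C[:,2]<.18)&(abs(B[:,0])<.03)&(abs(B[:,1])>.02)&(abs(B[:,1])<.1); Q=np.c_[B[m],C[m,2]]
print("top",m.sum(),np.sort(Q[:,1])[[0,1,-2,-1]]); cv2.imwrite("pics/t2.png",p)
for sgn in (1,-1):
    q=Q[Q[:,1]*sgn>0]; print(sgn,len(q),len(q) and (q.min(0),q.max(0)))
E
```

```text
t 5.1 tcp [0.5429 0.1191 0.148 ] xang -98.1 zax [-0.0002  0.0001 -1.    ] w 0.014140832719860328 F [ 0.7193  0.446  -0.7037] ff 58.830000422894955
tcp in seat frame [-0.0014  0.0044]
3659 [-0.0098 -0.0714  0.1613] [ 0.0066 -0.03    0.1722] [-0.0713 -0.0705]
-0.075 xmid -0.0015476246807240007 w 0.011916918117405233 ztop 0.16937376402591764 xtop -0.0010526275649065731
-0.065 xmid -0.001766411463780513 w 0.016074422179035236 ztop 0.1710493900877062 xtop -0.0018488116744908257
-0.055 xmid -0.0016739519819585816 w 0.015526759094172428 ztop 0.17115719730387496 xtop -0.0017187937437651978
-0.045 xmid -0.001650973686072422 w 0.015949221773471876 ztop 0.17107207794525392 xtop -0.0012973871596107696
-0.035 xmid -0.0013196275828541376 w 0.01574434135415191 ztop 0.17111146271954575 xtop -0.0012962398031395774
top 5 [-0.0706 -0.0698 -0.0671 -0.0653]
1 0 0
-1 5 (array([-0.0087, -0.0706,  0.1614]), array([-0.0039, -0.0653,  0.1696]))
```

```bash
python3 -m creep '[{"xyz":[0.011,0.005,-0.16],"twist":[0,0,0],"fingers":1},{"xyz":[0,0,-0.2],"twist":[0,0,0],"fingers":1},{"xyz":[0,0,-0.11],"twist":[0,0,0],"fingers":1},{"xyz":[0,0,0],"twist":[0,0,0],"fingers":1},{"xyz":[0,0,0],"twist":[0,0,0],"fingers":1}]'
python3 - <<'E'
from h import *
s=tool(); p,d=cams.camera("wrist"); cv2.imwrite("pics/w3.png",p); C=cloud("wrist",d,d>0)
yaw=np.radians(-7.8); piv=np.array([.5437,.1146]); R=np.array([[np.cos(yaw),np.sin(yaw)],[-np.sin(yaw),np.cos(yaw)]])
B=(C[:,:2]-piv)@R.T
m=(abs(B[:,0])<.03)&(B[:,1]<-.03)&(B[:,1]>-.1)&(C[:,2]>.05); Q=np.c_[B[m],C[m,2]]
for y in np.arange(-.08,-.025,.005):
    q=Q[abs(Q[:,1]-y)<.0025]
    if len(q)>5: print(round(y,3),"x",q[:,0].min(),q[:,0].max(),"ztop",np.percentile(q[:,2],95))
print(np.percentile(Q[:,1],[0,.5,2]))
E
```

```text
t: 5.78
ee_pos: [0.5453, 0.1196, 0.0786]
tool_rot: [-2.057, 2.373, -0.001]
force: [0.2, 0.0, -0.8]
grip_width: 0.0142
finger_force: 58.8
t 5.775 tcp [0.5453 0.1196 0.0786] xang -98.15 zax [ 0.0015  0.0003 -1.    ] w 0.014151587432571102 F [ 0.2318  0.0355 -0.8319] ff 58.814468120690435
-0.07 x -0.006910494032475528 0.008444162760865535 ztop 0.10137788957769905
-0.065 x -0.007392981508303406 0.008641516270978825 ztop 0.10187268802181751
-0.06 x -0.0069764699149062115 0.008670000209951208 ztop 0.10194467959841558
-0.055 x -0.00704192691264661 0.00836268211425935 ztop 0.10207618428546315
-0.05 x -0.017417205392982454 0.01668667890709012 ztop 0.10181449605739762
-0.045 x -0.017402558413389224 0.016604896186114076 ztop 0.1017501148058458
-0.04 x -0.01721750959214863 0.016510067205914077 ztop 0.10158286651395525
-0.035 x -0.01718056888671933 0.016514217806554765 ztop 0.10179446366481848
-0.03 x -0.006830599162080604 0.008460336471274532 ztop 0.10194735567705246
[-0.0706 -0.0705 -0.0695]
```

View pics/w3.png

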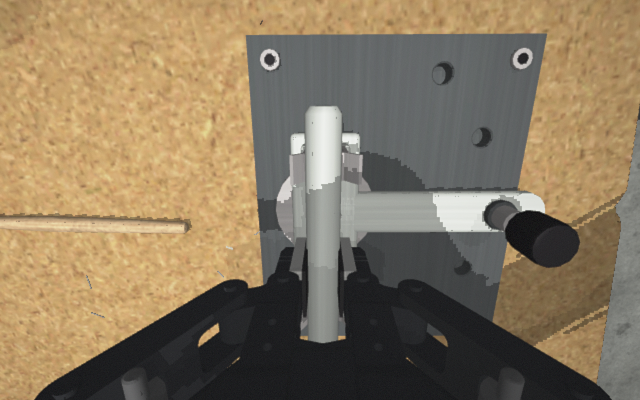

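The axle is in line with the clips, about 1 mm off to the far side. I correct that and press down.

```bash
python3 -m creep '[{"xyz":[-0.007,0.001,-0.04],"twist":[0,0,0],"fingers":1},{"xyz":[0,0,-0.04],"twist":[0,0,0],"fingers":1},{"xyz":[0,0,-0.04],"twist":[0,0,0],"fingers":1},{"xyz":[0,0,-0.03],"twist":[0,0,0],"fingers":1},{"xyz":[0,0,-0.02],"twist":[0,0,0],"fingers":1},{"xyz":[0,0,-0.01],"twist":[0,0,0],"fingers":1},{"xyz":[0,0,0],"twist":[0,0,0],"fingers":1}]'
```

```text
t: 6.7
ee_pos: [0.5435, 0.1192, 0.0524]
tool_rot: [-2.058, 2.374, -0.001]
force: [-7.2, -0.6, 13.8]
grip_width: 0.0139
finger_force: 60.7
```

```bash
python3 -m creep '[{"xyz":[0,0,-0.015],"twist":[0,0,0],"fingers":1},{"xyz":[0,0,0],"twist":[0,0,0],"fingers":1}]'
cat > ax.py <<'E'
from h import *
s=tool(); p,d=cams.camera("wrist"); C=cloud("wrist",d,d>0)
yaw=np.radians(-7.8); piv=np.array([.5437,.1146]); R=np.array([[np.cos(yaw),np.sin(yaw)],[-np.sin(yaw),np.cos(yaw)]])
B=(C[:,:2]-piv)@R.T
m=(abs(B[:,0])<.012)&(abs(B[:,1])<.1)&(C[:,2]>.06)&(C[:,2]<.085); Q=np.c_[B[m],C[m,2]]
for y in [-.065,-.055,-.042,-.03,0,.03,.042,.055,.065]:
    q=Q[abs(Q[:,1]-y)<.0025]
    if len(q)>5: print(round(y,3),"x",q[:,0].min(),q[:,0].max(),"ztop",np.percentile(q[:,2],90))
print(np.percentile(Q[:,1],[0,.5,99.5,100]))
E
python3 ax.py
```

```text
t: 6.95
ee_pos: [0.5436, 0.1192, 0.0522]
tool_rot: [-2.058, 2.372, -0.002]
force: [-11.3, 0.3, 27.1]
grip_width: 0.0144
finger_force: 62.2
t 6.95 tcp [0.5436 0.1192 0.0522] xang -98.13 zax [ 0.0018 -0.0003 -1.    ] w 0.014402550039963383 F [-11.2922   0.3151  27.0916] ff 62.24665755406022
-0.065 x -0.009020421021039737 0.006429351948398767 ztop 0.0753087959061301
-0.055 x -0.009083500090697132 0.0067527674151207475 ztop 0.07528256265796725
-0.042 x -0.011828202414432913 0.011937789272155537 ztop 0.07951324921831117
-0.03 x -0.008543288839513932 0.0068278414692543666 ztop 0.07531400550502992
0 x -0.007530390375668926 0.006609509804508029 ztop 0.07587931947292707
0.03 x -0.008167162354668583 0.007758623896525294 ztop 0.07516127556509247
0.042 x -0.009367059355494704 0.009280661889013376 ztop 0.07488636098544889
[-0.0713 -0.0707  0.0397  0.0429]
```

Firm resistance (27 N with no further travel) and the axle's height both say it is seated. I release, rise and check both clips.

```bash
python3 -m creep '[{"xyz":[0.005,0,0.018],"twist":[0,0,0],"fingers":1},{"xyz":[0,0,0],"twist":[0,0,0],"fingers":0},{"xyz":[0,0,0],"twist":[0,0,0],"fingers":-1},{"xyz":[0,0,0],"twist":[0,0,0],"fingers":-1},{"xyz":[0,0,0],"twist":[0,0,0],"fingers":-1}]'
python3 -m creep '[{"xyz":[0,0,0.2],"twist":[0,0,0],"fingers":-1},{"xyz":[-0.2,0.027,0.3],"twist":[0,0,0],"fingers":-1},{"xyz":[-0.3,0.04,0.15],"twist":[0,0,0],"fingers":-1},{"xyz":[-0.3,0.04,0],"twist":[0,0,0],"fingers":-1},{"xyz":[0,0,0],"twist":[0,0,0],"fingers":-1},{"xyz":[0,0,0],"twist":[0,0,0],"fingers":-1}]'
cat >> ax.py <<'E'
p,d=cams.camera("top"); cv2.imwrite("pics/t3.png",cv2.resize(p[170:300,240:420],None,fx=4,fy=4))
m=(C[:,2]>.077)&(C[:,2]<.0865)&(abs(B[:,0]+.12)<.06)&(abs(B[:,1])<.1)
bar(C[m],"knob")
E
python3 ax.py; python3 - <<'E'
from h import *
p,d=cams.camera("wrist"); cv2.imwrite("pics/w4.png",p)
p,d=cams.camera("scene"); C=cloud("scene",d,d>0)
yaw=np.radians(-7.8); piv=np.array([.5437,.1146]); R=np.array([[np.cos(yaw),np.sin(yaw)],[-np.sin(yaw),np.cos(yaw)]])
B=(C[:,:2]-piv)@R.T
for y in [-.06,0,.06]:
    m=(abs(B[:,0])<.012)&(abs(B[:,1]-y)<.008)&(C[:,2]>.05)&(C[:,2]<.1)
    if m.sum()>3: print("scene",y,m.sum(),np.percentile(C[m,2],[90,98]))
E
```

```text
t: 7.62
ee_pos: [0.5444, 0.1192, 0.0508]
tool_rot: [2.057, -2.374, -0.0]
force: [-0.3, -0.6, 1.2]
grip_width: 0.0843
finger_force: 0.0
t: 8.38
ee_pos: [0.4248, 0.1355, 0.1489]
tool_rot: [-2.057, 2.373, -0.001]
force: [0.0, -0.0, -0.2]
grip_width: 0.0853
finger_force: 0.0
t 8.375 tcp [0.4248 0.1355 0.1489] xang -98.16 zax [ 0.0008  0.0002 -1.    ] w 0.08532606359207011 F [ 0.049  -0.0026 -0.2042] ff 0.0
-0.065 x -0.00968637624157414 0.004701458272817524 ztop 0.07561830727072982
-0.055 x -0.00954861992646885 0.005851087659115313 ztop 0.0753454276693848
-0.042 x -0.011940278564346502 0.011988925533895686 ztop 0.07902775837019933
-0.03 x -0.009086833609481365 0.006106467468922008 ztop 0.07546188672092351
0 x -0.008675713504282999 0.006015583287610476 ztop 0.07534901059232228
0.03 x -0.008516832189964107 0.005862907605017566 ztop 0.07533779474497994
0.042 x -0.011668924065418208 0.01196241590535757 ztop 0.0784561182226042
0.055 x -0.008101403312605076 0.005741232441042176 ztop 0.07544938475015914
0.065 x -0.004567444703111259 0.0058036689128868335 ztop 0.07542480646164182
[-0.0713 -0.0705  0.0647  0.0687]
knob 854 ctr [424.9 131. ] size [25.1 24.7] ang 46.72 ztop 0.0821
scene -0.06 22 [0.077  0.0781]
scene 0 32 [0.0779 0.0784]
scene 0.06 37 [0.0768 0.0779]
```

View pics/w4.png

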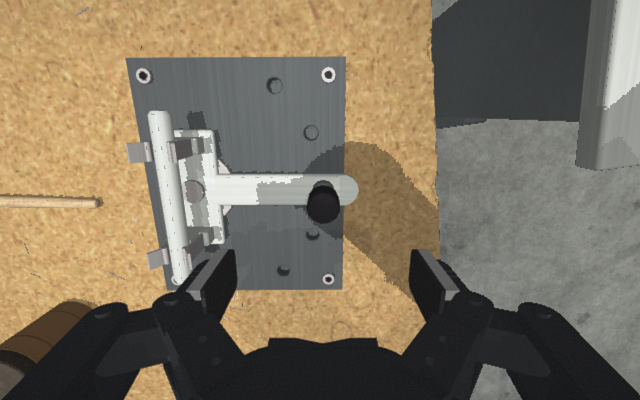

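The axle sits level in both clips, spanning y -0.071 to +0.069 m in the seat frame. The knob is at (323,205) under the gripper. Next I descend and grip it.

```bash
python3 -m creep '[{"xyz":[0,-0.03,-0.2],"twist":[0,0,0],"fingers":-1},{"xyz":[0,0,-0.25],"twist":[0,0,0],"fingers":-1},{"xyz":[0,0,-0.196],"twist":[0,0,0],"fingers":-1},{"xyz":[0,0,0],"twist":[0,0,0],"fingers":0},{"xyz":[0,0,0],"twist":[0,0,0],"fingers":1},{"xyz":[0,0,0],"twist":[0,0,0],"fingers":1},{"xyz":[0,0,0],"twist":[0,0,0],"fingers":1},{"xyz":[0,0,0],"twist":[0,0,0],"fingers":1}]'
```

```text
t: 9.57
ee_pos: [0.4245, 0.1313, 0.0532]
tool_rot: [-2.056, 2.373, 0.0]
force: [-4.6, 0.7, 8.0]
grip_width: 0.024
finger_force: 58.5
```

```bash
python3 -m creep '[{"xyz":[0,0,0.045],"twist":[0,0,0],"fingers":1},{"xyz":[0,0,0.042],"twist":[0,0,0],"fingers":1},{"xyz":[0,0,0],"twist":[0,0,0],"fingers":1}]'
```

```text
t: 9.95
ee_pos: [0.4243, 0.1309, 0.0648]
tool_rot: [-2.057, 2.374, 0.001]
force: [1.1, 0.7, -9.4]
grip_width: 0.0243
finger_force: 59.4
```

```bash
python3 -m creep '[{"xyz":[-0.006,-0.07,0],"twist":[0,0,0.167],"fingers":1},{"xyz":[0,-0.07,0],"twist":[0,0,0.167],"fingers":1},{"xyz":[0.006,-0.07,0],"twist":[0,0,0.167],"fingers":1},{"xyz":[0.012,-0.069,0],"twist":[0,0,0.167],"fingers":1},{"xyz":[0.018,-0.068,0],"twist":[0,0,0.167],"fingers":1},{"xyz":[0,0,0],"twist":[0,0,0],"fingers":1},{"xyz":[0,0,0],"twist":[0,0,0],"fingers":1}]'
```

```text
t: 10.82
ee_pos: [0.4288, 0.079, 0.0646]
tool_rot: [2.521, -1.874, -0.0]
force: [1.9, 1.7, -9.1]
grip_width: 0.0245
finger_force: 59.5
```

```bash
python3 -m creep '[{"xyz":[0,0,-0.045],"twist":[0,0,0],"fingers":1},{"xyz":[0,0,-0.042],"twist":[0,0,0],"fingers":1},{"xyz":[0,0,0],"twist":[0,0,0],"fingers":1}]'
```

```text
t: 11.2
ee_pos: [0.4291, 0.0785, 0.0531]
tool_rot: [2.524, -1.87, 0.002]
force: [-5.9, 0.8, 10.1]
grip_width: 0.0242
finger_force: 61.5
```

The TCP is back at its original gripping height, so the plunger is in the hole. I release, back off and verify.

```bash
python3 -m creep '[{"xyz":[0,0,0],"twist":[0,0,0],"fingers":0},{"xyz":[0,0,0],"twist":[0,0,0],"fingers":-1},{"xyz":[0,0,0],"twist":[0,0,0],"fingers":-1},{"xyz":[0,0,0],"twist":[0,0,0],"fingers":-1},{"xyz":[0,0,0.2],"twist":[0,0,0],"fingers":-1},{"xyz":[0,0,0.3],"twist":[0,0,0],"fingers":-1},{"xyz":[-0.2,0,0.2],"twist":[0,0,0],"fingers":-1},{"xyz":[0,0,0],"twist":[0,0,0],"fingers":-1}]'
python3 -m creep '[{"xyz":[0,0,0],"twist":[0,0,0],"fingers":-1},{"xyz":[0,0,0],"twist":[0,0,0],"fingers":-1}]'
python3 - <<'E'
from h import *
tool(); p,d=cams.camera("wrist"); cv2.imwrite("pics/w5.png",p); C=cloud("wrist",d,d>0)
k=np.array([.4291,.0791]); m=(np.linalg.norm(C[:,:2]-k,axis=1)<.025)&(C[:,2]>.075)&(C[:,2]<.1); bar(C[m],"knob"); print(np.median(C[m,2]))
k=C[m,:2].mean(0)-[.5437,.1146]; print("a",7.8-(np.degrees(np.arctan2(k[1],k[0]))%360-180)-0, "deg; want", -25+0)
yaw=np.radians(-7.8+25); piv=np.array([.5437,.1146]); R=np.array([[np.cos(yaw),np.sin(yaw)],[-np.sin(yaw),np.cos(yaw)]])
B=(C[:,:2]-piv)@R.T
for y in [-.065,-.055,-.03,0,.03,.055,.065]:
    q=(abs(B[:,0])<.012)&(abs(B[:,1]-y)<.0025)&(C[:,2]>.06)&(C[:,2]<.1)
    if q.sum()>5: print(y,B[q,0].min(),B[q,0].max(),np.percentile(C[q,2],90))
q=(abs(B[:,0])<.012)&(abs(B[:,1])<.1)&(C[:,2]>.065)&(C[:,2]<.1);print(B[q,1].min(),B[q,1].max())
p,d=cams.camera("top"); cv2.imwrite("pics/t5.png",cv2.resize(p[110:300,240:460],None,fx=3,fy=3))
for n in ["grease_tub","kraft_tub"]: print(n,[w("top",x["at"]) for x in nets.spot_in("top",n)[:2]])
E
```

```text
t: 12.2
ee_pos: [0.3992, 0.0793, 0.1591]
tool_rot: [-2.52, 1.868, -0.003]
force: [-0.0, 0.7, 0.4]
grip_width: 0.0854
finger_force: 0.0
t: 12.45
ee_pos: [0.3987, 0.0785, 0.1557]
tool_rot: [2.521, -1.871, -0.001]
force: [0.6, -0.5, 0.1]
grip_width: 0.0855
finger_force: 0.0
t 12.45 tcp [0.3987 0.0785 0.1557] xang -73.16 zax [-0.0019 -0.0011 -1.    ] w 0.0855121234086799 F [ 0.5545 -0.507   0.133 ] ff 0.0
knob 839 ctr [429.   77.8] size [25.2 24.4] ang 7.0 ztop 0.0823
0.08123205745558137
a -10.312011202988042 deg; want -25
-0.065 -0.009347737398307196 0.005794971712598757 0.0757935569218127
-0.055 -0.008951851879534442 0.005399290450164234 0.0756204612638251
-0.03 -0.009282156490228372 0.005489020348595321 0.07567490777458066
0 -0.009281861235271574 0.005273236555240389 0.07567390572327506
0.03 -0.009388447956826172 0.005366358633642368 0.07555999439616086
0.055 -0.008996044077296008 0.005878438420531538 0.07572564351481567
0.065 -0.009020762653792072 0.004407815260261114 0.0756211591277024
-0.07060474549980225 0.06918471992260174
grease_tub []
kraft_tub [array([0.7284, 0.2479, 0.0857])]
```

View pics/w5.png

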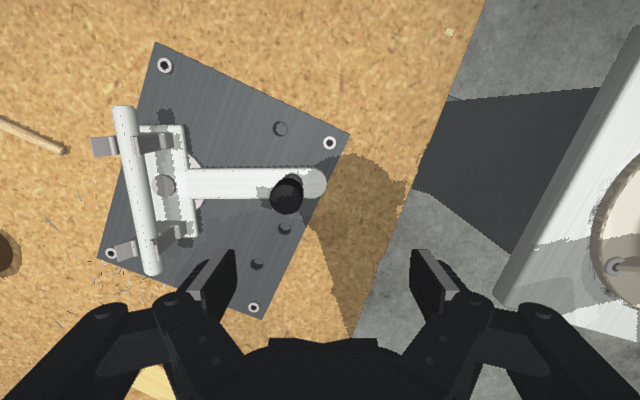

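View pics/t5.png

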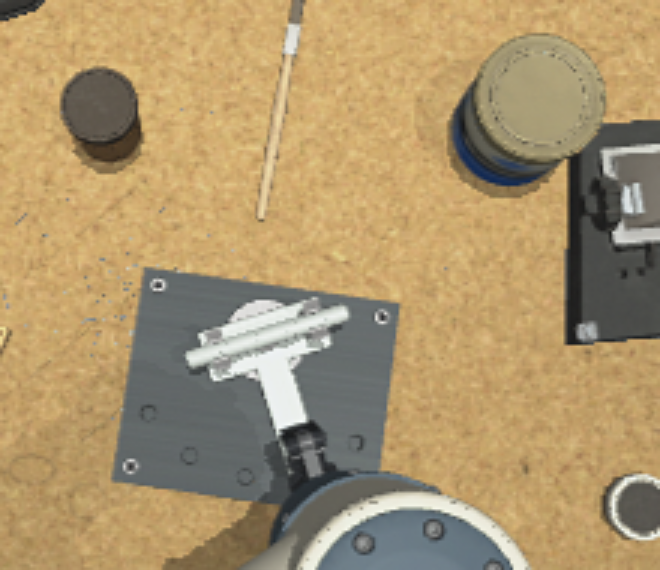

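The wrist view shows the knob at (287,195), one free hole on its far side and two in view on the near side. The knob's top is at 82 mm, so the plunger is fully down. Its direction gives about 25.6° of swing; the "a" value my script printed came from a sign slip. The top view shows the arm swung toward the grease tub, with three holes free on the left and one on the right. The axle is level in both clips and both tubs are still in place.

```bash
python3 -c "
from workcell import robot
print(robot.close_job())"
```

```text
the job is handed in; nothing more can be done
None
```

The job is handed in: the axle is seated level in both clips, and the plunger is fully down in the next hole on the right, the grease tub's side; both tubs were left alone and the gripper is clear.

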